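# Brush out the specimen cup and index its slide under the reading microscope

## Robot

A 7-joint arm with a two-finger parallel gripper is mounted at the origin on the work surface. World frame = base frame: x ahead of the robot, y to its left, z up, the work surface at z = 0. Lengths are in m, angles in rad, forces in N, time in s.
With the tool pointing down it reaches from about 0.425 to 0.875 m from the base axis. Payload 4.7 kg.
Tool frame: the origin (TCP) lies between the finger pads, 19 mm behind the fingertips; this is the grasp point; z points along the fingers, y is the line along which they close (so a half turn about z gives the same grasp; the last joint's range is limited). The gripper opens to 87 mm and grips with 3 to 60 N. Pads are 19 mm wide; open, the fingers measure 117 mm over their backs; the gripper's body (75 mm by 190 mm) begins 51 mm behind the grasp point.
Start: joints at [1.205, 0.321, -0.07, 1.45, 0.023, 1.371, -0.057], TCP at [0.241, -0.604, 0.241] pointing down, gripper open.
Joint ranges: [-2.86, 2.86], [-0.3, 2.09], [-1.38, 1.24], [0.06, 2.45], [-1.56, 4.7], [0.09, 2.05], [-2.69, 2.69]. Speed limits (rad/s): [2.57, 2.57, 3.14, 3.14, 3.14, 3.14, 3.14].

## Interface

Orientations are given as a rotation vector (axis times angle).
In Python, from bench import ctrl gives the robot as it stands.
- The arm moves only by the tool step_arm, never from a script. Its argument "commands" is a list of rows, each an object with "travel": the shift along the tool's x, y, z in m, a list of three; "turn": the turn, a rotation vector about the tool's x, y, z in degrees, a list of three. A call has 1 to 5 rows; each row is the pose to reach, as a shift and turn from the pose commanded when the call began, along the tool's axes at that moment; what a row does not reach only later rows make up. A row lasts 1/10 s, in which the tool goes at most 50 mm and 8.59 degrees, less where a joint would pass 70% of its speed; a pose out of reach is approached as far as the arm can. A call with a gripper value outside its range is refused whole. "gripper" is the opening, from 0 (shut) to 1 (fully open), set as the call begins (left out, the last holds). The fingers move at their own pace and stop on an object; "force" is the grip in N (left out, the last holds). Time passes only in rows, so rows that repeat a pose let the fingers close. It gives the time, the measured TCP pose, the force, the opening and the grip force at its end, in the units of the state.
- ctrl.get_state(): the state, without advancing time (a new reading comes with each control period).
- ctrl.get_image(name): name is "side" or "top"; returns the picture (384x512x3 uint8, red, green, blue); there is no depth.
- ctrl.camera_model(name): a dict with "fx", "fy", "cx", "cy" (pixels), "R" (3x3) and "t" (3): a world point X has camera coordinates R X + t. Camera axes: x right, y down, z forward; pixel columns grow to the right and rows downward; lengths in m; the calibration is good to about 2 mm. A picture is of the moment at which its call begins. camera_model takes no time and is no camera call.
- ctrl.close_job(): hands the job in; it is judged then, once.
The state is a dict: "time": time; "joint_positions": joint angles; "qd": joint speeds; "joint_torque": joint torques, N m; "position": TCP position; "tool_rot": TCP orientation; "ft_force": force on the tool from outside, world axes, zero at the start; "torque": the same for the moment, N m; "grip_width": opening from 0.0 (shut) to 1.0 (fully open); "grip_force": force on a finger pad.
Only numpy, scipy, OpenCV 4.12 (cv2) and the standard library are available. Lean on these libraries where they do the work, as an engineer would, in place of code of your own. Each camera call takes 0.05 s, during which the arm holds its last target. There are 200 camera calls.

## Task

Take the brush from its stand and brush out the steel cup on the slide: down to the bottom of the cup, up at least half the cup's depth, and down to the bottom again; then stand the brush back in its stand and let go of it. After that take the slide by its upright tab and slide it towards the microscope until you feel its spring ball drop into the notch, without running it into the end stop, and finish still gripping the tab with the slide held at the notch. Leave the steel weight, the steel disc and the jar alone.

Things in the scene. Friction and masses are not known exactly. Their poses are not given: they have to be found in the camera images.
- rail: Dark steel slide rail fixed on the table, 460 long (local y), 76 wide (local x), top at 44 above the table. Origin on the table under the rail, 17.5 towards +y from the rail's middle. Local +y points along the rail from the loading end to the microscope end; an upright end stop block stands at each end.
- slide (a joint): Position (m) of the aluminium slide (plate 190 x 64, top 57 above the table) along the rail's +y: 0 at the loading end's stop, 0.215 at the microscope end's stop. Starts at 0 to 0.04, cup away from the lens. Friction 2 to 3 N. The notch lies somewhere from 0.13 to 0.19, within 8 mm before or behind the place where the cup is centred under the lens; it is only felt.
- pin (a joint): Ball detent: steel pin (8 dia) standing out of the plate between cup and tab. Value grows downward: about 0.0005 m while the ball rides plain bar (pin 10 proud), 0.0045 at the notch's centre (6 proud). Over the last 7 mm the notch draws the slide forward, up to 5 N; past its centre it holds back until pushed with 10 N. Seated: within 2.5 mm of the centre. Ball and notch are hidden in the rail.
- cup_floor (a point): Centre of the inner floor of the open steel cup fixed on the slide's +y end, 62 above the table. Cup: inner radius 22, outer radius 27, inner depth 55. z up; axes as the rail's.
- tab (a point): Grip point of the slide's upright aluminium tab: 12 thick along the rail (local y), 36 wide across it (local x), from 57 to 103 above the table; this point is on its centre, 80 above the table, 130 from the cup's axis towards the rail's -y (loading) end. Axes as the rail's. Pinch it from above with the fingers closing along the rail.
- lens (a point): Centre of the lens face at the lower end of the microscope's upright tube (radius 17.5, top 295 above the table), 150 above the table and 33 above the cup's rim, over the rail's centre line. The tube's arm and column stand fixed behind it on the rail's local +x side (column 115 away); its place along the rail varies. Keep the arm clear of it.
- brush: Loose brush 200 long, 0.06 kg, standing upright in its stand at the start. Origin at the centre of its foot, z along it towards the handle. Black cylindrical stiff head radius 14 from 0 to 50, thin steel stem radius 3, wooden handle radius 9 from 110 to 200 above the foot. Grip the handle at about 155 above the foot.
- brush_foot (a point): Foot of the brush: centre of the flat lower end of its head (the brush's origin).
- holder: Brush stand fixed on the table: upright open steel tube, inner radius 20, outer 26, rim 75 above the table, on a base disc of radius 36; origin at its centre on the table. Its place may be to the right or the left (it swaps with the steel weight).
- holder_floor (a point): Centre of the stand's inner floor, 5 above the table, on which the brush's foot rests.
- weight: Bystander: loose steel weight, radius 32, 75 high with a neck on top. Origin at its underside.
- test_disc: Bystander: loose flat steel disc, radius 30, 14 high, between the robot and the rail. Origin at its underside.
- jar: Bystander: loose amber jar with black lid, radius 28, 80 high, beyond the rail. Origin at its underside.

How it is judged:
By the outcome, as a careful person would: the job done as asked, in the order asked, and still so for the second after the job is handed in, while the arm keeps its last pose, push and grip.
It also fails if it takes over 72 s, if anything falls off the work surface, if the arm or the gripper's body presses on something with over 40 N, if the wrist force passes 120 N, or if a joint passes its speed limit or range.

## Working session

There is one attempt and no reset: what is moved stays moved. The work goes in short steps, Python scripts to look and compute and a tool call to move; the robot and the scene stay as the last step left them, time stands still between calls to the robot, and variables do not carry over. Pictures are saved under pics/ and viewed, at most 10 in all, crops included, and the job is handed in when it is done.

Besides the shell and the picture viewer there is one more tool, called after "Emit:" by a JSON object that holds its "op" and its "data", one argument or row to a line. step_arm: Moves the arm, as the interface text tells. Its arguments: {"type":"object","properties":{"commands":{"type":"array"},"gripper":{"type":"number"},"force":{"type":"number"}},"required":["commands"]}

```bash
mkdir -p pics; ls; python3 - <<'E'
from bench import ctrl
import cv2
print(ctrl.get_state())
for n in("side","top"):
    cv2.imwrite(f"pics/{n}0.png",ctrl.get_image(n)[:,:,::-1]); print(ctrl.camera_model(n))
E
```

```text
pics
{'time': 0.0, 'joint_positions': array([ 1.2051091 ,  0.32183654, -0.07005769,  1.45168033,  0.02260131,
        1.37079456, -0.05692961]), 'qd': array([ 8.95236655e-04,  2.38583753e-05, -1.29096707e-04, -9.93628012e-05,
        1.38239804e-04, -4.59585696e-04, -3.75862885e-05]), 'joint_torque': array([ 5.87280938e-04, -4.91287744e+01, -4.03830204e-01, -3.12524199e+01,
       -6.39863173e-02,  4.37680143e-02,  1.84476576e-04]), 'position': array([ 0.2407161 , -0.60322431,  0.2401498 ]), 'tool_rot': array([-3.08328705e+00, -5.92598236e-01,  7.38684901e-04]), 'ft_force': array([-0.65332152, -0.04879348, -0.17384552]), 'torque': array([ 0.02685197,  0.02147483, -0.01625625]), 'grip_force': 0.0, 'grip_width': 0.9994463864331637}
{'fx': 419.0122457476119, 'fy': 419.0122457476119, 'cx': 257.0701501642283, 'cy': 192.8376497396123, 'R': array([[-0.99756494, -0.06749211, -0.01757867],
       [-0.03684938,  0.72404435, -0.6887684 ],
       [ 0.05921417, -0.68644344, -0.7247683 ]]), 't': array([0.60279782, 0.11212371, 1.17291938])}
{'fx': 358.0090583524625, 'fy': 358.0090583524625, 'cx': 257.56293582937224, 'cy': 190.59786271328235, 'R': array([[-0.01416467, -0.99966149, -0.02182345],
       [-0.98989116,  0.01709989, -0.14079448],
       [ 0.14112   ,  0.01960853, -0.98979829]]), 't': array([0.02224873, 0.58585206, 0.82921602])}
```

View pics/side0.png

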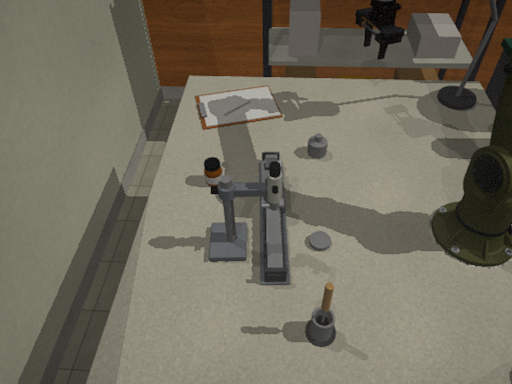

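View pics/top0.png

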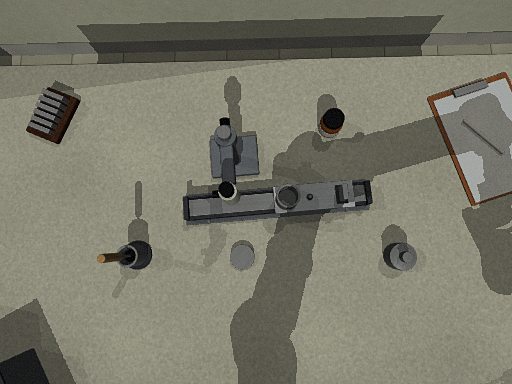

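The side view shows the brush in its stand at about (325,300) and the microscope tube at (275,180). In the top view the rail runs from (185,208) to (370,195). The tab, on the right at (345,192), is the loading end; the cup is at (288,197), the lens tube at (227,190) and the stand at (135,255).

```bash
python3 - <<'E'
import cv2
a=cv2.imread("pics/top0.png")[165:275,90:380]; b=cv2.imread("pics/side0.png")[140:345,200:350]
cv2.imwrite("pics/ta.png",cv2.resize(a,None,fx=2.75,fy=2.75,interpolation=cv2.INTER_CUBIC))
cv2.imwrite("pics/sb.png",cv2.resize(b,None,fx=2.9,fy=2.9,interpolation=cv2.INTER_CUBIC))
E
```

```text
(no output)
```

View pics/ta.png

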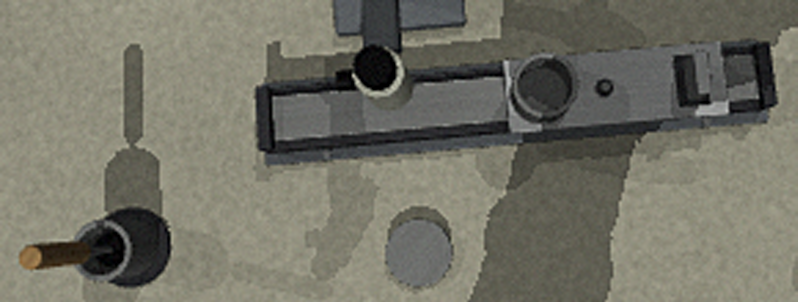

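View pics/sb.png

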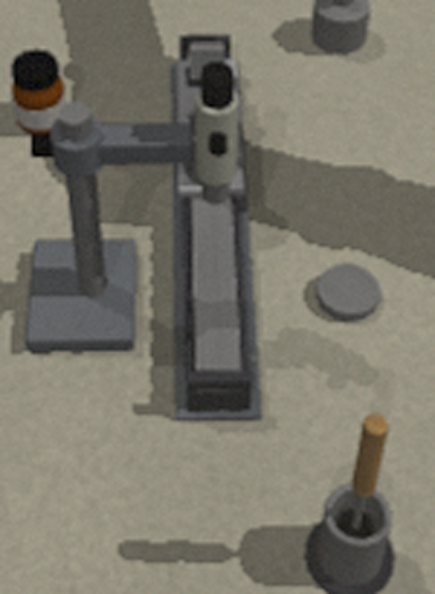

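The enlarged crops show these points:
- **Top crop:** cup rim centred near (545,87), handle top (31,257), stand rim (104,249), tube top (377,68), rail end blocks at (262,119) and (771,72).
- **Side crop:** handle top (375,425), stand rim (358,513), tube top (218,75).

```bash
cat > h.py <<'E'
from bench import ctrl
import numpy as np, cv2
from scipy.spatial.transform import Rotation as Rn
M={n:ctrl.camera_model(n) for n in("side","top")}
def ray(n,p):
    m=M[n]; R=np.array(m["R"]); d=R.T@np.array([(p[0]-m["cx"])/m["fx"],(p[1]-m["cy"])/m["fy"],1]); return -R.T@np.array(m["t"]),d
def plane(n,p,z):
    c,d=ray(n,p); return c+d*(z-c[2])/d[2]
def tri(p,q):
    c,d=ray("top",p); e,f=ray("side",q); s=np.linalg.lstsq(np.c_[d,-f],e-c,rcond=None)[0]
    A,B=c+d*s[0],e+f*s[1]; return (A+B)/2,np.linalg.norm(A-B)
def proj(n,X):
    m=M[n]; v=np.array(m["R"])@X+m["t"]; return np.array([m["cx"]+m["fx"]*v[0]/v[2],m["cy"]+m["fy"]*v[1]/v[2]])
def totool(dX,st=None):
    st=st or ctrl.get_state(); return Rn.from_rotvec(st["tool_rot"]).as_matrix().T@dX
E
python3 - <<'E'
from h import *
np.set_printoptions(precision=4,suppress=True)
T=lambda x,y:(90+(x+.5)/2.75-.5,165+(y+.5)/2.75-.5)
S=lambda x,y:(200+(x+.5)/2.9-.5,140+(y+.5)/2.9-.5)
print("cams",ray("top",(0,0))[0],ray("side",(0,0))[0])
cup=plane("top",T(545,87),.117); print("cup",cup)
L=plane("top",T(262.5,119),.06);Rr=plane("top",T(771.5,72.5),.06); d=(L-Rr);print(L,Rr,np.linalg.norm(d)); d/=np.linalg.norm(d); print("dir",d,np.degrees(np.arctan2(-d[0],d[1])),"tab",cup-.13*d)
print("rim",plane("top",T(104,249),.075),plane("side",S(358,513),.075))
print("htop",plane("top",T(31,257),.205),plane("side",S(375,425),.205),tri(T(31,257),S(375,425)))
print("tube",plane("top",T(377,68),.295),plane("side",S(218,75),.295),tri(T(377,68),S(218,75)))
for n in("top","side"):
    im=cv2.imread(f"pics/{n}0.png"); hsv=cv2.cvtColor(im,cv2.COLOR_BGR2HSV)
    m=cv2.inRange(hsv,(5,100,60),(20,255,255)); k,l,s,c=cv2.connectedComponentsWithStats(m)
    for i in range(1,k):
        if s[i,4]>15: print(n,s[i],c[i])
print("tabpix",proj("top",np.r_[(cup-.13*d)[:2],.103]))
E
```

```text
cams [ 0.4632 -0.004   0.9037] [0.536  0.7646 0.9379]
cup [ 0.5615 -0.0553  0.117 ]
[0.5449 0.1853 0.06  ] [ 0.5778 -0.2537  0.06  ] 0.4402428161560234
dir [-0.0749  0.9972  0.    ] 4.298118162053464 tab [ 0.5712 -0.1849  0.117 ]
rim [0.4365 0.3134 0.075 ] [0.435  0.3167 0.075 ]
htop [0.4359 0.3153 0.205 ] [0.436  0.3183 0.205 ] (array([0.4357, 0.3166, 0.2021]), np.float64(9.971019743887702e-05))
tube [0.553 0.061 0.295] [0.5542 0.069  0.295 ] (array([0.5542, 0.0617, 0.2883]), np.float64(0.00043592139852646934))
top [483  72  29  19 140] [498.7357  78.5429]
top [427  90  53 116 554] [450.009  141.8845]
top [321 118  22  16  76] [329.5395 128.3947]
top [500 191  12   6  18] [505.6667 193.5   ]
top [ 97 254   9   9  62] [100.9194 258.4194]
side [ 142    0  121   87 8871] [204.8692  38.0683]
side [272   0  18  27 471] [280.2293  12.8132]
side [ 320    0   52   29 1135] [340.9692  12.6432]
side [ 395    0   67   29 1061] [424.9783   9.1555]
side [ 460    0   31   58 1128] [474.9353  24.047 ]
side [ 474    0   38   91 1208] [495.3204  45.7955]
side [ 271   65  169   15 1802] [354.2919  72.0622]
side [443  68  25  13 249] [454.6908  74.3373]
side [195  95  87  34 235] [228.3447 118.5234]
side [204 167  18  11 107] [213.215  173.0093]
side [322 283  12  28 198] [327.0707 296.2879]
tabpix [345.1469 191.8254]
```

Emit:
{"op": "step_arm", "data": {
  "commands": [
    {"travel": [0.035, -0.03, -0.018], "turn": [0, 0, -8]},
    {"travel": [0.071, -0.06, -0.036], "turn": [0, 0, -16]},
    {"travel": [0.106, -0.09, -0.054], "turn": [0, 0, -24]},
    {"travel": [0.142, -0.12, -0.072], "turn": [0, 0, -32]},
    {"travel": [0.177, -0.149, -0.089], "turn": [0, 0, -40]}
  ],
  "gripper": 1
}}

```text
time: 0.6
position: [0.3507, -0.3977, 0.3307]
tool_rot: [-2.691, -1.62, 0.0]
ft_force: [0.8, -0.0, 0.3]
grip_width: 1.004
grip_force: 0.0
```

```bash
cat >> h.py <<'E'
def go(X,yaw=None):
    "tool travel to world X; yaw: wanted world angle (deg) of the tool's y axis, tool straight down"
    st=ctrl.get_state(); R=Rn.from_rotvec(st["tool_rot"]).as_matrix(); out=[np.round(R.T@(np.array(X)-st["position"]),4)]
    if yaw is not None:
        a=np.radians(yaw); W=np.array([[-np.sin(a),np.cos(a),0],[np.cos(a),np.sin(a),0],[0,0,-1]]).T
        out.append(np.round(np.degrees(Rn.from_matrix(R.T@W).as_rotvec()),2))
    print(np.round(st["position"],4),np.round(st["ft_force"],1),round(st["time"],2),"->",*out)
E
python3 -c "
from h import *
go((.45,-.12,.33),0); print(ctrl.get_state()['joint_positions'])"
```

```text
[ 0.3507 -0.3977  0.3307] [ 0.8 -0.   0.3] 0.6 -> [ 0.2919 -0.0422  0.0007] [-1.00e-02  1.00e-02 -2.79e+01]
[ 1.05761711  0.04803432 -0.26942348  1.59453741  0.01302078  1.50092607
  0.30061797]
```

Emit:
{"op": "step_arm", "data": {
  "commands": [
    {"travel": [0.048, -0.007, 0], "turn": [0, 0, -7]},
    {"travel": [0.096, -0.014, 0], "turn": [0, 0, -14]},
    {"travel": [0.144, -0.021, 0], "turn": [0, 0, -21]},
    {"travel": [0.192, -0.028, 0], "turn": [0, 0, -28]},
    {"travel": [0.24, -0.035, 0], "turn": [0, 0, -28]}
  ]
}}

```text
time: 1.1
position: [0.4329, -0.1697, 0.33]
tool_rot: [2.223, 2.219, -0.001]
ft_force: [0.6, -0.1, 0.4]
grip_width: 1.002
grip_force: 0.0
```

```bash
python3 -c "
from h import *
go((.46,.05,.33),0)
go((.436,.316,.26),0); print(ctrl.get_state()['joint_positions'])"
```

```text
[ 0.4329 -0.1697  0.33  ] [ 0.6 -0.1  0.4] 1.1 -> [ 2.198e-01  2.670e-02 -1.000e-04] [-0.02  0.03 -0.1 ]
[ 0.4329 -0.1697  0.33  ] [ 0.6 -0.1  0.4] 1.1 -> [0.4858 0.0023 0.0698] [-0.02  0.03 -0.1 ]
[ 0.85437368 -0.0959732  -0.49407729  1.72491463 -0.04502949  1.50142915
  0.36360326]
```

Now the tool axes map as x→world y, y→world x, z→down.

Emit:
{"op": "step_arm", "data": {
  "commands": [
    {"travel": [0.048, 0.006, 0], "turn": [0, 0, 0]},
    {"travel": [0.096, 0.012, 0], "turn": [0, 0, 0]},
    {"travel": [0.144, 0.018, 0], "turn": [0, 0, 0]},
    {"travel": [0.192, 0.024, 0], "turn": [0, 0, 0]},
    {"travel": [0.24, 0.027, 0], "turn": [0, 0, 0]}
  ]
}}

```text
time: 1.6
position: [0.4606, 0.0701, 0.33]
tool_rot: [2.226, 2.216, -0.0]
ft_force: [1.6, -0.3, -0.4]
grip_width: 0.998
grip_force: 0.0
```

Emit:
{"op": "step_arm", "data": {
  "commands": [
    {"travel": [0.048, -0.005, 0], "turn": [0, 0, 0]},
    {"travel": [0.096, -0.01, 0], "turn": [0, 0, 0]},
    {"travel": [0.144, -0.015, 0], "turn": [0, 0, 0]},
    {"travel": [0.192, -0.02, 0], "turn": [0, 0, 0]},
    {"travel": [0.235, -0.024, 0.02], "turn": [0, 0, 0]}
  ]
}}

```text
time: 2.1
position: [0.4382, 0.3062, 0.3123]
tool_rot: [2.225, 2.215, 0.008]
ft_force: [1.0, -1.4, 0.2]
grip_width: 1.001
grip_force: 0.0
```

```bash
python3 - <<'E'
from h import *
go((.436,.316,.16),0)
for n in("top","side"):
    im=ctrl.get_image(n)[:,:,::-1]; cv2.imwrite(f"pics/{n}1.png",im)
    m=cv2.inRange(cv2.cvtColor(np.ascontiguousarray(im),cv2.COLOR_BGR2HSV),(5,100,60),(20,255,255)); k,l,s,c=cv2.connectedComponentsWithStats(m)
    for i in range(1,k):
        if s[i,4]>15 and s[i,1]>240: print(n,s[i],c[i])
print(ctrl.get_state()['joint_positions'])
E
```

```text
[0.4382 0.3062 0.3123] [ 1.  -1.4  0.2] 2.1 -> [ 0.0095 -0.003   0.1523] [ 0.29 -0.11 -0.26]
top [ 97 254  10   9  62] [101.06451613 258.61290323]
side [322 283  11  28 195] [327.08717949 296.32307692]
[ 0.35710547  0.15531052 -1.11881064  1.60598897  0.13343129  1.47053561
 -0.76340128]
```

Emit:
{"op": "step_arm", "data": {
  "commands": [
    {"travel": [0.009, -0.002, 0.04], "turn": [0, 0, 0]},
    {"travel": [0.009, -0.002, 0.08], "turn": [0, 0, 0]},
    {"travel": [0.009, -0.002, 0.12], "turn": [0, 0, 0]},
    {"travel": [0.009, -0.002, 0.152], "turn": [0, 0, 0]},
    {"travel": [0.009, -0.002, 0.152], "turn": [0, 0, 0]}
  ]
}}

```text
time: 2.7
position: [0.4334, 0.3092, 0.1539]
tool_rot: [-2.225, -2.215, 0.014]
ft_force: [-0.2, -1.0, -0.3]
grip_width: 1.007
grip_force: 0.0
```

```bash
python3 - <<'E'
from h import *
go((.436,.316,.16),0)
a=ctrl.get_image("top")[200:300,60:190,::-1];b=ctrl.get_image("side")[240:350,270:390,::-1]
a=cv2.resize(a,(390,300),interpolation=cv2.INTER_CUBIC);b=cv2.resize(b,(390,300),interpolation=cv2.INTER_CUBIC)
cv2.imwrite("pics/g1.png",np.hstack([a,b]))
E
```

```text
[0.4334 0.3092 0.1539] [-0.2 -1.  -0.3] 2.7 -> [ 0.0068  0.0025 -0.0062] [-0.44  0.27 -0.26]
```

View pics/g1.png

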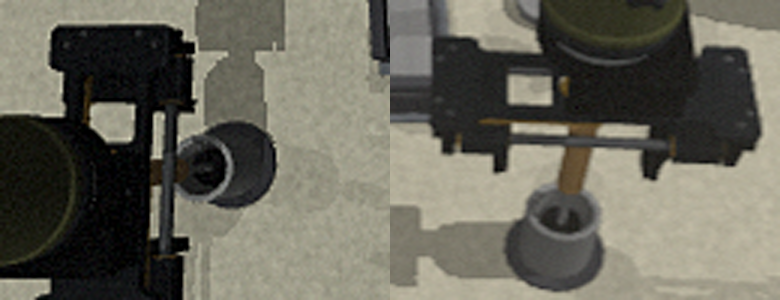

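The handle sits between the open fingers in both views (left half about (150,170), right half about (575,150)). I'll take out the small offset.

Emit:
{"op": "step_arm", "data": {
  "commands": [
    {"travel": [0.004, 0.002, -0.005], "turn": [-0.4, 0.2, -0.2]},
    {"travel": [0.007, 0.002, -0.006], "turn": [-0.4, 0.2, -0.2]},
    {"travel": [0.007, 0.002, -0.006], "turn": [-0.4, 0.2, -0.2]}
  ]
}}

```text
time: 3.1
position: [0.4387, 0.3205, 0.1662]
tool_rot: [2.219, 2.219, 0.017]
ft_force: [-0.5, -0.2, -0.1]
grip_width: 0.999
grip_force: 0.0
```

```bash
python3 -c "
from h import *
go((.436,.316,.16),0); print(ctrl.get_state()['joint_positions'])"
```

```text
[0.4387 0.3205 0.1662] [-0.5 -0.2 -0.1] 3.1 -> [-0.0046 -0.0027  0.0061] [ 0.57 -0.29 -0.02]
[ 0.25616003  0.29339263 -1.07273629  1.79537692  0.27937776  1.20530738
 -0.89766573]
```

Emit:
{"op": "step_arm", "data": {
  "commands": [
    {"travel": [-0.005, -0.002, 0.006], "turn": [0.4, -0.2, 0.2]},
    {"travel": [-0.005, -0.002, 0.006], "turn": [0.4, -0.2, 0.2]},
    {"travel": [-0.005, -0.002, 0.006], "turn": [0.4, -0.2, 0.2]},
    {"travel": [-0.005, -0.002, 0.006], "turn": [0.4, -0.2, 0.2]}
  ]
}}

```text
time: 3.5
position: [0.4358, 0.3142, 0.1581]
tool_rot: [-2.226, -2.217, 0.0]
ft_force: [0.2, 0.1, 0.4]
grip_width: 0.997
grip_force: 0.0
```

Emit:
{"op": "step_arm", "data": {
  "commands": [
    {"travel": [0, 0, 0], "turn": [0, 0, 0]},
    {"travel": [0, 0, 0], "turn": [0, 0, 0]},
    {"travel": [0, 0, 0], "turn": [0, 0, 0]},
    {"travel": [0, 0, 0], "turn": [0, 0, 0]},
    {"travel": [0, 0, 0], "turn": [0, 0, 0]}
  ],
  "gripper": 0,
  "force": 30
}}

```text
time: 4.0
position: [0.4359, 0.3143, 0.1582]
tool_rot: [2.226, 2.217, -0.0]
ft_force: [0.4, 0.8, 0.2]
grip_width: 0.63
grip_force: 0.0
```

Emit:
{"op": "step_arm", "data": {
  "commands": [
    {"travel": [0, 0, 0], "turn": [0, 0, 0]},
    {"travel": [0, 0, 0], "turn": [0, 0, 0]},
    {"travel": [0, 0, 0], "turn": [0, 0, 0]}
  ]
}}

```text
time: 4.3
position: [0.4359, 0.3143, 0.1582]
tool_rot: [2.226, 2.217, -0.0]
ft_force: [-0.1, 0.3, 0.3]
grip_width: 0.357
grip_force: 0.0
```

```bash
python3 -c "
from h import *
go((.436,.316,.16),0); print(ctrl.get_state()['joint_positions'],ctrl.get_state()['ft_force'])"
```

```text
[0.4359 0.3143 0.1582] [-0.1  0.3  0.3] 4.3 -> [ 0.0017  0.0001 -0.0018] [-0.    0.01 -0.23]
[ 0.26136981  0.29674854 -1.06907953  1.80920845  0.2787417   1.20000495
 -0.89610191] [-0.12620049  0.296621    0.25440614]
```

Emit:
{"op": "step_arm", "data": {
  "commands": [
    {"travel": [0, 0, 0], "turn": [0, 0, 0]},
    {"travel": [0, 0, 0], "turn": [0, 0, 0]},
    {"travel": [0, 0, 0], "turn": [0, 0, 0]},
    {"travel": [0, 0, 0], "turn": [0, 0, 0]}
  ]
}}

```text
time: 4.7
position: [0.4359, 0.3143, 0.1581]
tool_rot: [2.226, 2.217, -0.0]
ft_force: [-0.0, 0.5, -1.1]
grip_width: 0.201
grip_force: 30.0
```

Emit:
{"op": "step_arm", "data": {
  "commands": [
    {"travel": [0, 0, -0.03], "turn": [0, 0, 0]},
    {"travel": [0, 0, -0.06], "turn": [0, 0, 0]},
    {"travel": [0, 0, -0.09], "turn": [0, 0, 0]},
    {"travel": [0, 0, -0.125], "turn": [0, 0, 0]},
    {"travel": [0, 0, -0.16], "turn": [0, 0, 0]}
  ]
}}

```text
time: 5.2
position: [0.4356, 0.3141, 0.3194]
tool_rot: [2.226, 2.217, -0.001]
ft_force: [1.3, -0.2, -1.5]
grip_width: 0.199
grip_force: 30.0
```

Emit:
{"op": "step_arm", "data": {
  "commands": [
    {"travel": [0, 0, 0], "turn": [0, 0, 0]},
    {"travel": [0, 0, 0], "turn": [0, 0, 0]},
    {"travel": [0, 0, 0], "turn": [0, 0, 0]}
  ]
}}

```text
time: 5.5
position: [0.4355, 0.3138, 0.3169]
tool_rot: [-2.226, -2.217, 0.003]
ft_force: [0.6, -0.2, -0.8]
grip_width: 0.201
grip_force: 30.0
```

```bash
python3 - <<'E'
from h import *
go((.46,.05,.318),0);print(ctrl.get_state()['joint_positions'])
a=ctrl.get_image("top")[180:300,40:190,::-1];b=ctrl.get_image("side")[190:330,260:400,::-1]
cv2.imwrite("pics/g2.png",np.hstack([cv2.resize(a,(400,320),interpolation=cv2.INTER_CUBIC),cv2.resize(b,(320,320),interpolation=cv2.INTER_CUBIC)]))
E
```

```text
[0.4355 0.3138 0.3169] [ 0.6 -0.2 -0.8] 5.5 -> [-0.2637  0.0256 -0.0008] [-0.09  0.07 -0.24]
[ 0.34044901  0.16641995 -1.1214066   1.5814802   0.15003937  1.49022737
 -0.7922147 ]
```

View pics/g2.png

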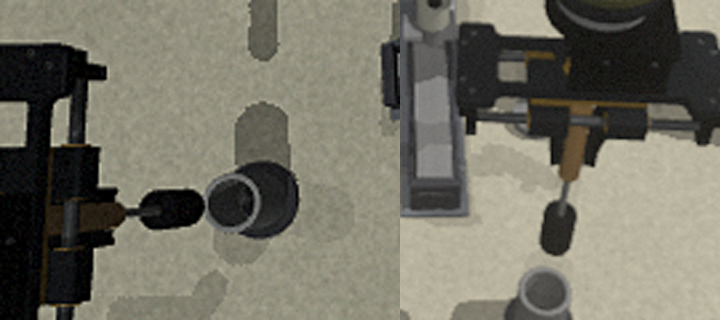

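The brush hangs from the gripper clear of the stand. Its black head runs from (150,210) to (192,208) in the left half, and its foot is at about (556,243) in the right half. The stand rim is at (233,203) and (545,290).

```bash
python3 - <<'E'
from h import *
np.set_printoptions(precision=4,suppress=True)
T=lambda x,y:(40+(x+.5)*.375-.5,180+(y+.5)*.375-.5)
S=lambda x,y:(260+(x-400+.5)/2.2857-.5,190+(y+.5)/2.2857-.5)
print("rim",plane("top",T(233,203),.075),plane("side",S(545,290),.075),tri(T(233,203),S(545,290)))
print("rim",plane("top",T(233,203),.075),plane("side",S(545,290),.075))
print("foot",plane("top",T(190,208),.1636),plane("side",S(556,240),.1636),tri(T(190,208),S(556,240)))
print("exp foot pix",proj("top",np.array([.4355,.3138,.1636])),T(190,208),proj("side",np.array([.4355,.3138,.1636])),S(556,240))
a=cv2.imread("pics/top0.png"); 
# cup rim: bright ring; tab edges sample rows
g=cv2.cvtColor(a,cv2.COLOR_BGR2GRAY)
print(g[176:218,288].tolist()); print(g[197,268:312].tolist())
E
```

```text
rim [0.4352 0.3144 0.075 ] [0.435  0.3167 0.075 ] (array([0.4349, 0.3154, 0.0725]), np.float64(0.0004714895445189146))
rim [0.4352 0.3144 0.075 ] [0.435  0.3167 0.075 ]
foot [0.4349 0.3136 0.1636] [0.4335 0.3133 0.1636] (array([0.4342, 0.3135, 0.164 ]), np.float64(0.0013637486971366669))
exp foot pix [110.8393 257.3804] (110.9375, 257.6875) [326.9937 294.885 ] (327.9691779323621, 294.71940762129765)
[83, 83, 90, 97, 94, 93, 98, 87, 103, 123, 54, 26, 26, 35, 54, 54, 49, 52, 49, 52, 53, 52, 52, 48, 48, 41, 44, 68, 70, 50, 67, 42, 25, 57, 75, 75, 34, 39, 33, 35, 34, 72]
[106, 107, 106, 110, 117, 63, 168, 83, 56, 106, 65, 48, 51, 49, 46, 48, 52, 48, 51, 53, 52, 54, 48, 52, 46, 47, 49, 46, 37, 16, 63, 72, 83, 90, 88, 87, 93, 92, 57, 20, 28, 59, 76, 44]
```

Emit:
{"op": "step_arm", "data": {
  "commands": [
    {"travel": [-0.04, 0.004, 0], "turn": [0, 0, 0]},
    {"travel": [-0.085, 0.008, 0], "turn": [0, 0, 0]},
    {"travel": [-0.13, 0.013, 0], "turn": [0, 0, 0]},
    {"travel": [-0.175, 0.02, 0], "turn": [0, 0, 0]},
    {"travel": [-0.22, 0.025, 0], "turn": [0, 0, 0]}
  ]
}}

```text
time: 6.1
position: [0.4596, 0.0921, 0.3176]
tool_rot: [2.226, 2.216, -0.001]
ft_force: [0.5, 1.1, -1.2]
grip_width: 0.198
grip_force: 30.0
```

Emit:
{"op": "step_arm", "data": {
  "commands": [
    {"travel": [-0.04, 0, 0], "turn": [0, 0, 0]},
    {"travel": [-0.08, 0, 0], "turn": [0, 0, 0]},
    {"travel": [-0.12, 0, 0], "turn": [0, 0, 0]},
    {"travel": [-0.15, 0, 0], "turn": [0, 0, 0]},
    {"travel": [-0.15, 0, 0], "turn": [0, 0, 0]}
  ]
}}

```text
time: 6.6
position: [0.4583, -0.0612, 0.3167]
tool_rot: [-2.234, -2.206, 0.003]
ft_force: [0.3, -0.6, 0.3]
grip_width: 0.201
grip_force: 30.0
```

Emit:
{"op": "step_arm", "data": {
  "commands": [
    {"travel": [0, 0, 0], "turn": [0, 0, 0]},
    {"travel": [0, 0, 0], "turn": [0, 0, 0]},
    {"travel": [0, 0, 0], "turn": [0, 0, 0]}
  ]
}}

```text
time: 6.9
position: [0.4594, -0.0543, 0.318]
tool_rot: [-2.223, -2.219, 0.0]
ft_force: [0.3, -0.3, 0.3]
grip_width: 0.199
grip_force: 30.0
```

```bash
python3 - <<'E'
from h import *
go((.5615,-.0553,.318),0);print(ctrl.get_state()['joint_positions'])
E
```

```text
[ 0.4594 -0.0543  0.318 ] [ 0.3 -0.3  0.3] 6.9 -> [-0.0008  0.1021  0.    ] [-0.02 -0.   -0.09]
[ 0.83251436 -0.10706799 -0.70438707  1.74509253 -0.06952527  1.47870526
  0.13575243]
```

Emit:
{"op": "step_arm", "data": {
  "commands": [
    {"travel": [0, 0.03, 0], "turn": [0, 0, 0]},
    {"travel": [-0.001, 0.06, 0], "turn": [0, 0, 0]},
    {"travel": [-0.001, 0.09, 0.01], "turn": [0, 0, 0]},
    {"travel": [-0.001, 0.102, 0.025], "turn": [0, 0, 0]},
    {"travel": [-0.001, 0.102, 0.033], "turn": [0, 0, 0]}
  ]
}}

```text
time: 7.4
position: [0.5621, -0.0559, 0.2835]
tool_rot: [-2.221, -2.218, -0.001]
ft_force: [-0.3, 0.5, -1.5]
grip_width: 0.198
grip_force: 30.0
```

Emit:
{"op": "step_arm", "data": {
  "commands": [
    {"travel": [0, 0, 0], "turn": [0, 0, 0]},
    {"travel": [0, 0, 0], "turn": [0, 0, 0]},
    {"travel": [0, 0, 0], "turn": [0, 0, 0]},
    {"travel": [0, 0, 0], "turn": [0, 0, 0]}
  ]
}}

```text
time: 7.8
position: [0.5613, -0.0573, 0.2863]
tool_rot: [2.225, 2.215, 0.0]
ft_force: [-0.4, -0.6, 0.0]
grip_width: 0.198
grip_force: 30.0
```

```bash
python3 - <<'E'
from h import *
go((.5615,-.0553,.285),0);print(ctrl.get_state()['joint_positions'])
P=ctrl.get_state()["position"]-[0,0,.153]; print("foot pix",proj("top",P),proj("side",P))
a=ctrl.get_image("top")[140:240,220:370,::-1];b=ctrl.get_image("side")[130:230,210:340,::-1]
cv2.imwrite("pics/c1.png",np.hstack([cv2.resize(a,(450,300),interpolation=cv2.INTER_CUBIC),cv2.resize(b,(350,269),interpolation=cv2.INTER_CUBIC)[[*range(269)]+[268]*31]]))
E
```

```text
[ 0.5613 -0.0573  0.2863] [-0.4 -0.6  0. ] 7.8 -> [0.002  0.0002 0.0013] [ 0.09  0.07 -0.26]
[ 0.74104269  0.18494376 -0.77768293  1.57967204  0.13206643  1.42914204
 -0.05107048]
foot pix [289.27911037 195.44571594] [273.26552672 177.575202  ]
```

View pics/c1.png

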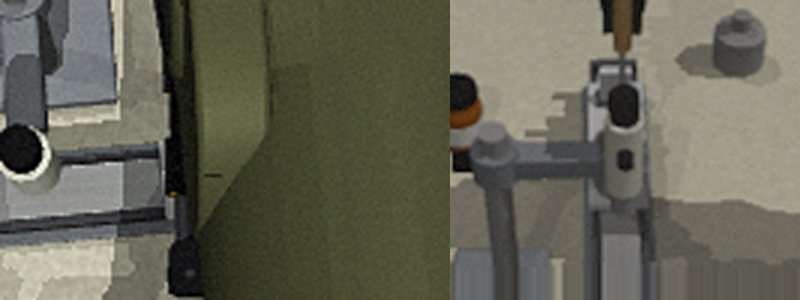

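The arm hides the cup in the top view, and the tube hides it from the side. In the side half the brush handle is at (622,50), in line with the rail axis. I'll lower gently, watching the force.

Emit:
{"op": "step_arm", "data": {
  "commands": [
    {"travel": [0.002, 0, 0.008], "turn": [0, 0, 0]},
    {"travel": [0.002, 0, 0.016], "turn": [0, 0, 0]},
    {"travel": [0.002, 0, 0.024], "turn": [0, 0, 0]},
    {"travel": [0.002, 0, 0.03], "turn": [0, 0, 0]}
  ]
}}

```text
time: 8.3
position: [0.5609, -0.0553, 0.2539]
tool_rot: [-2.225, -2.216, 0.001]
ft_force: [0.3, 0.4, -0.7]
grip_width: 0.196
grip_force: 30.0
```

```bash
python3 - <<'E'
from h import *
go((.5615,-.0553,.215),0)
E
```

```text
[ 0.5609 -0.0553  0.2539] [ 0.3  0.4 -0.7] 8.3 -> [-0.0001  0.0007  0.0389] [-0.08 -0.01 -0.24]
```

Foot at about 0.101, inside the cup with no contact force.

Emit:
{"op": "step_arm", "data": {
  "commands": [
    {"travel": [0, 0, 0.01], "turn": [0, 0, 0]},
    {"travel": [0, 0, 0.02], "turn": [0, 0, 0]},
    {"travel": [0, 0, 0.028], "turn": [0, 0, 0]},
    {"travel": [0, 0, 0.032], "turn": [0, 0, 0]},
    {"travel": [0, 0, 0.035], "turn": [0, 0, 0]}
  ]
}}

```text
time: 8.8
position: [0.5613, -0.0552, 0.2197]
tool_rot: [-2.226, -2.217, 0.0]
ft_force: [-0.3, -0.4, -0.8]
grip_width: 0.199
grip_force: 30.0
```

Emit:
{"op": "step_arm", "data": {
  "commands": [
    {"travel": [0, 0, 0.002], "turn": [0, 0, 0]},
    {"travel": [0, 0, 0.003], "turn": [0, 0, 0]},
    {"travel": [0, 0, 0.003], "turn": [0, 0, 0]}
  ]
}}

```text
time: 9.1
position: [0.5615, -0.0552, 0.2173]
tool_rot: [2.226, 2.217, 0.0]
ft_force: [-1.3, -0.4, -0.4]
grip_width: 0.2
grip_force: 30.0
```

Emit:
{"op": "step_arm", "data": {
  "commands": [
    {"travel": [0, 0, 0.001], "turn": [0, 0, 0]},
    {"travel": [0, 0, 0.002], "turn": [0, 0, 0]},
    {"travel": [0, 0, 0.002], "turn": [0, 0, 0]}
  ]
}}

```text
time: 9.4
position: [0.5614, -0.0552, 0.2152]
tool_rot: [2.226, 2.217, -0.0]
ft_force: [0.8, -0.1, -0.4]
grip_width: 0.202
grip_force: 30.0
```

Emit:
{"op": "step_arm", "data": {
  "commands": [
    {"travel": [0, 0, 0.001], "turn": [0, 0, 0]},
    {"travel": [0, 0, 0.001], "turn": [0, 0, 0]}
  ]
}}

```text
time: 9.6
position: [0.5616, -0.0552, 0.2151]
tool_rot: [2.225, 2.216, 0.0]
ft_force: [-1.7, -0.0, 4.5]
grip_width: 0.204
grip_force: 30.0
```

Floor felt (about 5 N at z=0.215). Next stroke: up 40 mm and down again.

Emit:
{"op": "step_arm", "data": {
  "commands": [
    {"travel": [0, 0, -0.01], "turn": [0, 0, 0]},
    {"travel": [0, 0, -0.02], "turn": [0, 0, 0]},
    {"travel": [0, 0, -0.03], "turn": [0, 0, 0]},
    {"travel": [0, 0, -0.041], "turn": [0, 0, 0]},
    {"travel": [0, 0, -0.041], "turn": [0, 0, 0]}
  ]
}}

```text
time: 10.1
position: [0.5625, -0.0551, 0.2574]
tool_rot: [2.224, 2.215, 0.003]
ft_force: [-0.0, -0.2, -1.2]
grip_width: 0.195
grip_force: 30.0
```

Emit:
{"op": "step_arm", "data": {
  "commands": [
    {"travel": [0, 0, 0], "turn": [0, 0, 0]},
    {"travel": [0, 0, 0.01], "turn": [0, 0, 0]},
    {"travel": [0, 0, 0.02], "turn": [0, 0, 0]},
    {"travel": [0, 0, 0.03], "turn": [0, 0, 0]},
    {"travel": [0, 0, 0.037], "turn": [0, 0, 0]}
  ]
}}

```text
time: 10.6
position: [0.5605, -0.0552, 0.2162]
tool_rot: [-2.225, -2.216, 0.002]
ft_force: [0.2, 0.1, -1.0]
grip_width: 0.201
grip_force: 30.0
```

Emit:
{"op": "step_arm", "data": {
  "commands": [
    {"travel": [0, 0, 0.002], "turn": [0, 0, 0]},
    {"travel": [0, 0, 0.003], "turn": [0, 0, 0]},
    {"travel": [0, 0, 0.004], "turn": [0, 0, 0]},
    {"travel": [0, 0, 0.004], "turn": [0, 0, 0]}
  ]
}}

```text
time: 11.0
position: [0.5612, -0.0551, 0.2151]
tool_rot: [2.226, 2.217, -0.001]
ft_force: [-2.4, -0.3, 5.0]
grip_width: 0.201
grip_force: 30.0
```

Bottom touched again. I'll lift out and retreat to the stand.

Emit:
{"op": "step_arm", "data": {
  "commands": [
    {"travel": [0, 0, -0.02], "turn": [0, 0, 0]},
    {"travel": [0, 0, -0.045], "turn": [0, 0, 0]},
    {"travel": [0, 0, -0.075], "turn": [0, 0, 0]},
    {"travel": [0, 0, -0.104], "turn": [0, 0, 0]},
    {"travel": [0, 0, -0.104], "turn": [0, 0, 0]}
  ]
}}

```text
time: 11.5
position: [0.5637, -0.0549, 0.3228]
tool_rot: [2.221, 2.212, 0.008]
ft_force: [-0.9, 1.3, 0.0]
grip_width: 0.199
grip_force: 30.0
```

Emit:
{"op": "step_arm", "data": {
  "commands": [
    {"travel": [0, -0.035, 0], "turn": [0, 0, 0]},
    {"travel": [0, -0.07, 0], "turn": [0, 0, 0]},
    {"travel": [0, -0.102, 0], "turn": [0, 0, 0]},
    {"travel": [0.02, -0.102, 0], "turn": [0, 0, 0]},
    {"travel": [0.06, -0.102, 0], "turn": [0, 0, 0]}
  ]
}}

```text
time: 12.0
position: [0.459, 0.0021, 0.3176]
tool_rot: [2.233, 2.206, -0.002]
ft_force: [0.6, 0.9, -0.2]
grip_width: 0.196
grip_force: 30.0
```

Emit:
{"op": "step_arm", "data": {
  "commands": [
    {"travel": [0.045, 0, 0], "turn": [0, 0, 0]},
    {"travel": [0.09, 0, 0], "turn": [0, 0, 0]},
    {"travel": [0.135, -0.005, 0], "turn": [0, 0, 0]},
    {"travel": [0.18, -0.01, 0], "turn": [0, 0, 0]},
    {"travel": [0.225, -0.015, 0], "turn": [0, 0, 0]}
  ]
}}

```text
time: 12.5
position: [0.4451, 0.2319, 0.3179]
tool_rot: [2.225, 2.215, 0.001]
ft_force: [0.9, -0.2, -1.4]
grip_width: 0.2
grip_force: 30.0
```

Emit:
{"op": "step_arm", "data": {
  "commands": [
    {"travel": [0.03, -0.004, 0], "turn": [0, 0, 0]},
    {"travel": [0.06, -0.008, 0], "turn": [0, 0, 0]},
    {"travel": [0.083, -0.009, 0], "turn": [0, 0, 0]},
    {"travel": [0.083, -0.009, 0], "turn": [0, 0, 0]},
    {"travel": [0.083, -0.009, 0], "turn": [0, 0, 0]}
  ]
}}

```text
time: 13.0
position: [0.4366, 0.3134, 0.3175]
tool_rot: [-2.224, -2.218, 0.001]
ft_force: [-0.1, -0.6, 0.1]
grip_width: 0.197
grip_force: 30.0
```

Emit:
{"op": "step_arm", "data": {
  "commands": [
    {"travel": [0, 0, 0], "turn": [0, 0, 0]},
    {"travel": [0, 0, 0], "turn": [0, 0, 0]}
  ]
}}

```text
time: 13.2
position: [0.4376, 0.3119, 0.3181]
tool_rot: [2.228, 2.213, -0.001]
ft_force: [-0.5, 0.2, -0.1]
grip_width: 0.203
grip_force: 30.0
```

```bash
python3 - <<'E'
from h import *
go((.4358,.3145,.240),0)
E
```

```text
[0.4376 0.3119 0.3181] [-0.5  0.2 -0.1] 13.2 -> [ 0.0027 -0.0018  0.0781] [ 0.03  0.07 -0.38]
```

Emit:
{"op": "step_arm", "data": {
  "commands": [
    {"travel": [0.003, -0.002, 0.03], "turn": [0, 0, -0.3]},
    {"travel": [0.003, -0.002, 0.06], "turn": [0, 0, -0.3]},
    {"travel": [0.003, -0.002, 0.07], "turn": [0, 0, -0.3]},
    {"travel": [0.003, -0.002, 0.07], "turn": [0, 0, -0.3]},
    {"travel": [0.003, -0.002, 0.07], "turn": [0, 0, -0.3]}
  ]
}}

```text
time: 13.7
position: [0.4356, 0.3163, 0.2493]
tool_rot: [2.221, 2.221, 0.002]
ft_force: [0.4, -0.1, -0.0]
grip_width: 0.198
grip_force: 30.0
```

```bash
python3 - <<'E'
from h import *
go((.4358,.3147,.158),0)
E
```

```text
[0.4356 0.3163 0.2493] [ 0.4 -0.1 -0. ] 13.7 -> [-0.0017  0.0001  0.0913] [ 0.07 -0.04  0.02]
```

Emit:
{"op": "step_arm", "data": {
  "commands": [
    {"travel": [-0.001, 0, 0.02], "turn": [0, 0, 0]},
    {"travel": [-0.001, 0, 0.04], "turn": [0, 0, 0]},
    {"travel": [-0.001, 0, 0.06], "turn": [0, 0, 0]},
    {"travel": [-0.001, 0, 0.078], "turn": [0, 0, 0]},
    {"travel": [-0.001, 0, 0.086], "turn": [0, 0, 0]}
  ]
}}

```text
time: 14.2
position: [0.4353, 0.3152, 0.1622]
tool_rot: [2.221, 2.222, 0.0]
ft_force: [0.2, 0.5, -0.1]
grip_width: 0.202
grip_force: 30.0
```

Emit:
{"op": "step_arm", "data": {
  "commands": [
    {"travel": [0, 0, 0.002], "turn": [0, 0, 0]},
    {"travel": [0, 0, 0.004], "turn": [0, 0, 0]},
    {"travel": [0, 0, 0.004], "turn": [0, 0, 0]},
    {"travel": [0, 0, 0.004], "turn": [0, 0, 0]}
  ]
}}

```text
time: 14.6
position: [0.4353, 0.3157, 0.159]
tool_rot: [2.22, 2.222, 0.002]
ft_force: [0.8, -0.9, -0.7]
grip_width: 0.198
grip_force: 30.0
```

Emit:
{"op": "step_arm", "data": {
  "commands": [
    {"travel": [0, 0, 0.001], "turn": [0, 0, 0]},
    {"travel": [0, 0, 0.0015], "turn": [0, 0, 0]},
    {"travel": [0, 0, 0.0015], "turn": [0, 0, 0]}
  ]
}}

```text
time: 14.9
position: [0.4355, 0.3159, 0.1581]
tool_rot: [2.22, 2.222, 0.002]
ft_force: [-0.8, -0.7, 6.8]
grip_width: 0.201
grip_force: 30.0
```

On the stand's floor. Back off the pressure and release.

Emit:
{"op": "step_arm", "data": {
  "commands": [
    {"travel": [0, 0, -0.0005], "turn": [0, 0, 0]},
    {"travel": [0, 0, -0.0005], "turn": [0, 0, 0]}
  ]
}}

```text
time: 15.1
position: [0.4354, 0.3158, 0.1581]
tool_rot: [2.22, 2.222, 0.002]
ft_force: [-0.2, -0.6, 5.7]
grip_width: 0.201
grip_force: 30.0
```

Emit:
{"op": "step_arm", "data": {
  "commands": [
    {"travel": [0, 0, 0], "turn": [0, 0, 0]},
    {"travel": [0, 0, 0], "turn": [0, 0, 0]},
    {"travel": [0, 0, 0], "turn": [0, 0, 0]},
    {"travel": [0, 0, 0], "turn": [0, 0, 0]},
    {"travel": [0, 0, 0], "turn": [0, 0, 0]}
  ],
  "gripper": 0.9
}}

```text
time: 15.6
position: [0.4348, 0.3152, 0.157]
tool_rot: [-2.22, -2.223, 0.001]
ft_force: [0.0, 0.3, -0.3]
grip_width: 0.568
grip_force: 0.0
```

Emit:
{"op": "step_arm", "data": {
  "commands": [
    {"travel": [0, 0, 0], "turn": [0, 0, 0]},
    {"travel": [0, 0, 0], "turn": [0, 0, 0]},
    {"travel": [0, 0, 0], "turn": [0, 0, 0]},
    {"travel": [0, 0, 0], "turn": [0, 0, 0]},
    {"travel": [0, 0, 0], "turn": [0, 0, 0]}
  ]
}}

```text
time: 16.1
position: [0.4349, 0.3153, 0.1572]
tool_rot: [2.22, 2.223, -0.0]
ft_force: [0.7, 0.2, -0.1]
grip_width: 0.887
grip_force: 0.0
```

Emit:
{"op": "step_arm", "data": {
  "commands": [
    {"travel": [0, 0, -0.03], "turn": [0, 0, 0]},
    {"travel": [0, 0, -0.07], "turn": [0, 0, 0]},
    {"travel": [0, 0, -0.11], "turn": [0, 0, 0]},
    {"travel": [0, 0, -0.15], "turn": [0, 0, 0]},
    {"travel": [0, 0, -0.185], "turn": [0, 0, 0]}
  ]
}}

```text
time: 16.6
position: [0.4348, 0.3155, 0.3444]
tool_rot: [2.219, 2.222, 0.002]
ft_force: [0.4, 0.1, -0.6]
grip_width: 0.9
grip_force: 0.0
```

```bash
python3 - <<'E'
from h import *
go((.46,.05,.343),0)
for n in("top","side"):
    im=ctrl.get_image(n)[:,:,::-1]; cv2.imwrite(f"pics/{n}2.png",im)
    m=cv2.inRange(cv2.cvtColor(np.ascontiguousarray(im),cv2.COLOR_BGR2HSV),(5,100,60),(20,255,255)); k,l,s,c=cv2.connectedComponentsWithStats(m)
    for i in range(1,k):
        if s[i,4]>15 and s[i,1]>240: print(n,s[i],c[i])
E
```

```text
[0.4348 0.3155 0.3444] [ 0.4  0.1 -0.6] 16.6 -> [-0.2656  0.0249  0.0014] [ 0.09 -0.01  0.07]
top [ 96 254   9   9  61] [100.08196721 258.40983607]
side [322 284  12  27 194] [327.09793814 296.93298969]
```

The brush is back upright; its handle pixels match the start. Now I'll look at the slide unobstructed to fix the tab.

```bash
python3 - <<'E'
from h import *
a=cv2.imread("pics/top0.png")[170:225,260:380];b=cv2.imread("pics/top2.png")[170:225,260:380]
cv2.imwrite("pics/tab.png",np.vstack([cv2.resize(v,(780,296*1),interpolation=cv2.INTER_CUBIC) for v in (a,b)]))
E
```

View pics/tab.png

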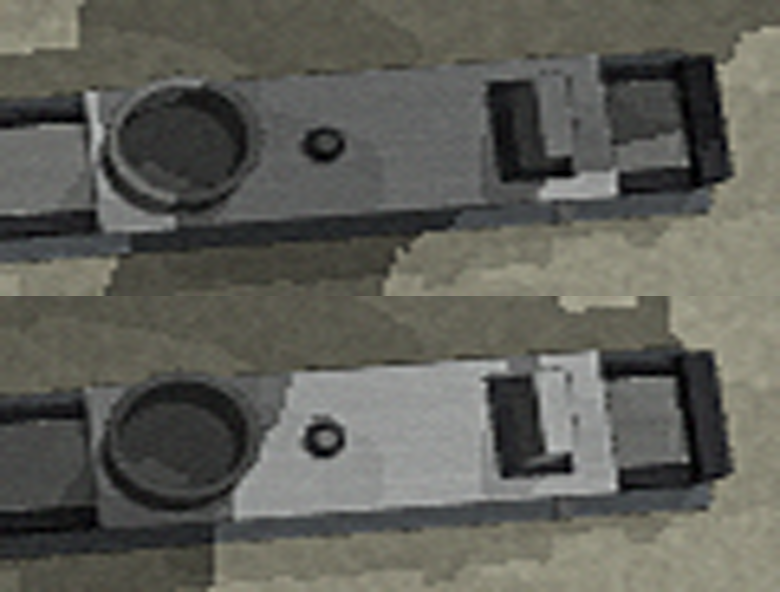

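The slide has not moved. The tab's top is centred at about (557,120) in the crop, which matches the prediction, and the pin is at (322,143). Next is the tab, turning the tool on the way.

Emit:
{"op": "step_arm", "data": {
  "commands": [
    {"travel": [-0.045, 0.005, 0], "turn": [0, 0, 0]},
    {"travel": [-0.09, 0.01, 0], "turn": [0, 0, 0]},
    {"travel": [-0.135, 0.015, 0], "turn": [0, 0, 0]},
    {"travel": [-0.18, 0.02, 0], "turn": [0, 0, 0]},
    {"travel": [-0.225, 0.025, 0], "turn": [0, 0, 0]}
  ],
  "gripper": 0.5
}}

```text
time: 17.2
position: [0.4598, 0.0882, 0.3419]
tool_rot: [2.22, 2.22, -0.001]
ft_force: [0.4, 0.5, 0.1]
grip_width: 0.548
grip_force: 0.0
```

Emit:
{"op": "step_arm", "data": {
  "commands": [
    {"travel": [-0.045, 0, 0], "turn": [0, 0, 8]},
    {"travel": [-0.09, 0, 0], "turn": [0, 0, 16]},
    {"travel": [-0.135, 0, 0], "turn": [0, 0, 24]},
    {"travel": [-0.18, 0, 0], "turn": [0, 0, 32]},
    {"travel": [-0.225, 0, 0], "turn": [0, 0, 40]}
  ]
}}

```text
time: 17.7
position: [0.4598, -0.1364, 0.3416]
tool_rot: [2.85, 1.321, -0.001]
ft_force: [0.2, -0.7, -0.7]
grip_width: 0.5
grip_force: 0.0
```

```bash
python3 - <<'E'
from h import *
print(plane("top",(345.3,191.9),.103))
go((.5712,-.185,.25),-85.7);print(ctrl.get_state()['joint_positions'])
E
```

```text
[ 0.57103003 -0.18523953  0.103     ]
[ 0.4598 -0.1364  0.3416] [ 0.2 -0.7 -0.7] 17.7 -> [0.035  0.1164 0.0916] [2.000e-02 5.000e-02 4.542e+01]
[ 1.07446386 -0.06576759 -0.79039464  1.66629357 -0.04602229  1.52205134
 -0.41561698]
```

Emit:
{"op": "step_arm", "data": {
  "commands": [
    {"travel": [0.008, 0.025, 0.005], "turn": [0, 0, 8]},
    {"travel": [0.016, 0.05, 0.02], "turn": [0, 0, 16]},
    {"travel": [0.024, 0.075, 0.05], "turn": [0, 0, 24]},
    {"travel": [0.03, 0.1, 0.075], "turn": [0, 0, 32]},
    {"travel": [0.035, 0.116, 0.09], "turn": [0, 0, 40]}
  ]
}}

```text
time: 18.2
position: [0.5717, -0.1831, 0.2484]
tool_rot: [-3.128, -0.265, 0.006]
ft_force: [0.1, 0.1, 0.2]
grip_width: 0.5
grip_force: 0.0
```

Emit:
{"op": "step_arm", "data": {
  "commands": [
    {"travel": [0, 0, 0], "turn": [0, 0, 5.4]},
    {"travel": [0, 0, 0], "turn": [0, 0, 5.4]},
    {"travel": [0, 0, 0], "turn": [0, 0, 5.4]},
    {"travel": [0, 0, 0], "turn": [0, 0, 5.4]},
    {"travel": [0, 0, 0], "turn": [0, 0, 5.4]}
  ]
}}

```text
time: 18.7
position: [0.5718, -0.1823, 0.2528]
tool_rot: [3.138, 0.129, 0.001]
ft_force: [-0.4, 0.9, -0.6]
grip_width: 0.501
grip_force: 0.0
```

```bash
python3 - <<'E'
from h import *
go((.5711,-.185,.083),-85.7);print(ctrl.get_state()['joint_positions'])
E
```

```text
[ 0.5718 -0.1823  0.2528] [-0.4  0.9 -0.6] 18.7 -> [-0.001   0.0025  0.1698] [ 0.06 -0.04  0.42]
[ 0.9023073   0.29283212 -0.77565083  1.54376393  0.20785024  1.38877548
 -1.37802812]
```

Emit:
{"op": "step_arm", "data": {
  "commands": [
    {"travel": [-0.001, 0.003, 0.03], "turn": [0, 0, 0.4]},
    {"travel": [-0.001, 0.003, 0.07], "turn": [0, 0, 0.4]},
    {"travel": [-0.001, 0.003, 0.105], "turn": [0, 0, 0.4]},
    {"travel": [-0.001, 0.003, 0.12], "turn": [0, 0, 0.4]},
    {"travel": [-0.001, 0.003, 0.12], "turn": [0, 0, 0.4]}
  ]
}}

```text
time: 19.2
position: [0.5696, -0.1852, 0.1305]
tool_rot: [-3.138, -0.117, 0.005]
ft_force: [0.1, -0.4, 1.3]
grip_width: 0.504
grip_force: 0.0
```

Emit:
{"op": "step_arm", "data": {
  "commands": [
    {"travel": [0, 0, 0], "turn": [0, 0, 0]},
    {"travel": [0, 0, 0], "turn": [0, 0, 0]}
  ]
}}

```text
time: 19.4
position: [0.5726, -0.1856, 0.1346]
tool_rot: [3.138, 0.117, 0.006]
ft_force: [0.0, -0.8, 0.2]
grip_width: 0.501
grip_force: 0.0
```

```bash
python3 - <<'E'
from h import *
go((.5711,-.185,.083),-85.7)
P=ctrl.get_state()["position"]; print(proj("side",P))
b=ctrl.get_image("side")[120:220,220:340,::-1]
cv2.imwrite("pics/t1.png",cv2.resize(b,(720,600),interpolation=cv2.INTER_CUBIC))
E
```

```text
[ 0.5726 -0.1856  0.1346] [ 0.  -0.8  0.2] 19.4 -> [-0.0016 -0.0008  0.0515] [ 0.1  -0.2  -0.03]
[271.21772284 146.74413954]
```

View pics/t1.png

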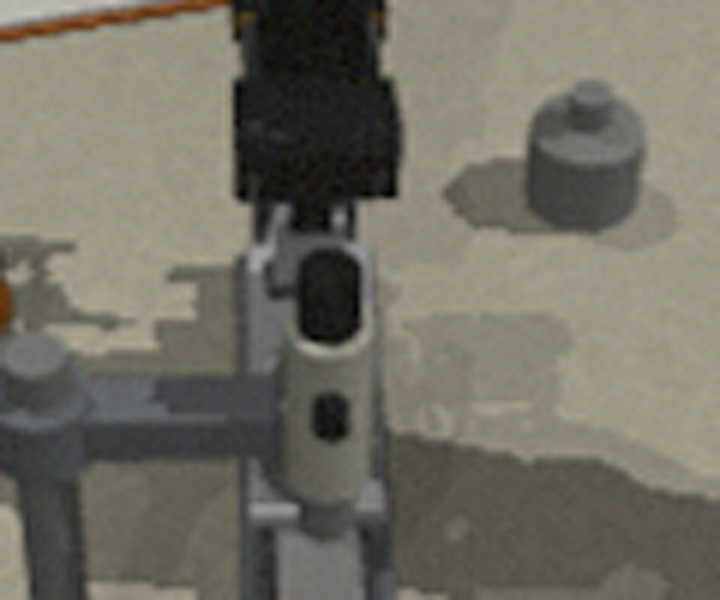

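The gripper is centred over the rail, with its finger at (312,210) above the tab at (300,250). I'll lower and close.

Emit:
{"op": "step_arm", "data": {
  "commands": [
    {"travel": [-0.001, 0, 0.015], "turn": [0, 0, 0]},
    {"travel": [-0.001, 0, 0.03], "turn": [0, 0, 0]},
    {"travel": [-0.001, 0, 0.045], "turn": [0, 0, 0]},
    {"travel": [-0.001, 0, 0.051], "turn": [0, 0, 0]},
    {"travel": [-0.001, 0, 0.051], "turn": [0, 0, 0]}
  ]
}}

```text
time: 19.95
position: [0.5689, -0.1851, 0.0793]
tool_rot: [-3.138, -0.117, 0.004]
ft_force: [-0.0, 0.2, -0.5]
grip_width: 0.5
grip_force: 0.0
```

Emit:
{"op": "step_arm", "data": {
  "commands": [
    {"travel": [0, 0, 0], "turn": [0, 0, 0]},
    {"travel": [0, 0, 0], "turn": [0, 0, 0]},
    {"travel": [0, 0, 0], "turn": [0, 0, 0]}
  ],
  "gripper": 0.28,
  "force": 15
}}

```text
time: 20.25
position: [0.5706, -0.1856, 0.0819]
tool_rot: [3.139, 0.117, 0.002]
ft_force: [0.3, -0.5, -0.7]
grip_width: 0.329
grip_force: 0.0
```

```bash
python3 - <<'E'
from h import *
go((.5711,-.185,.083),-85.7); print(ctrl.get_state()["grip_width"])
E
```

```text
[ 0.5706 -0.1856  0.0819] [ 0.3 -0.5 -0.7] 20.25 -> [ 0.0006 -0.0005 -0.0011] [ 0.04 -0.06 -0.04]
0.3286772690408918
```

Emit:
{"op": "step_arm", "data": {
  "commands": [
    {"travel": [0, 0, 0], "turn": [0, 0, 0]},
    {"travel": [0, 0, 0], "turn": [0, 0, 0]},
    {"travel": [0, 0, 0], "turn": [0, 0, 0]},
    {"travel": [0, 0, 0], "turn": [0, 0, 0]},
    {"travel": [0, 0, 0], "turn": [0, 0, 0]}
  ],
  "gripper": 0
}}

```text
time: 20.75
position: [0.5701, -0.1853, 0.0814]
tool_rot: [3.139, 0.117, 0.0]
ft_force: [-0.1, -0.4, 2.8]
grip_width: 0.137
grip_force: 15.0
```

Emit:
{"op": "step_arm", "data": {
  "commands": [
    {"travel": [0, 0, 0], "turn": [0, 0, 0]},
    {"travel": [0, 0, 0], "turn": [0, 0, 0]}
  ],
  "force": 40
}}

```text
time: 20.95
position: [0.5702, -0.1854, 0.0815]
tool_rot: [3.139, 0.117, 0.0]
ft_force: [-1.1, 1.4, 2.6]
grip_width: 0.137
grip_force: 40.0
```

```bash
python3 - <<'E'
from h import *
go((.5711,-.185,.083),-85.7); s=ctrl.get_state(); print(s["ft_force"],s["torque"])
E
```

```text
[ 0.5702 -0.1854  0.0815] [-1.1  1.4  2.6] 20.95 -> [ 0.0009 -0.0003 -0.0015] [ 0.01 -0.01 -0.04]
[-1.13039311  1.352735    2.59195482] [ 0.16146754  0.18526326 -0.06414676]
```

Gripped (11.9 mm). Pushing along the rail, carefully first.

Emit:
{"op": "step_arm", "data": {
  "commands": [
    {"travel": [0, -0.004, 0], "turn": [0, 0, 0]},
    {"travel": [0, -0.01, 0], "turn": [0, 0, 0]},
    {"travel": [0, -0.018, 0], "turn": [0, 0, 0]},
    {"travel": [0, -0.026, 0], "turn": [0, 0, 0]},
    {"travel": [0, -0.034, 0], "turn": [0, 0, 0]}
  ]
}}

```text
time: 21.45
position: [0.5677, -0.1511, 0.0814]
tool_rot: [3.139, 0.117, 0.001]
ft_force: [1.5, -4.6, 2.9]
grip_width: 0.131
grip_force: 40.0
```

Emit:
{"op": "step_arm", "data": {
  "commands": [
    {"travel": [0, -0.01, 0], "turn": [0, 0, 0]},
    {"travel": [0, -0.02, 0], "turn": [0, 0, 0]},
    {"travel": [0, -0.03, 0], "turn": [0, 0, 0]},
    {"travel": [0, -0.04, 0], "turn": [0, 0, 0]}
  ]
}}

```text
time: 21.85
position: [0.5648, -0.1108, 0.0814]
tool_rot: [3.139, 0.117, 0.001]
ft_force: [2.6, -4.8, 3.5]
grip_width: 0.138
grip_force: 40.0
```

```bash
python3 - <<'E'
from h import *
go((.5711,-.185,.083),-85.7); s=ctrl.get_state(); print(s["ft_force"],s["torque"],s['joint_positions'])
E
```

```text
[ 0.5648 -0.1108  0.0814] [ 2.6 -4.8  3.5] 21.85 -> [ 0.0008  0.0745 -0.0015] [ 0.02 -0.04 -0.02]
[ 2.59886324 -4.84395392  3.53066646] [-0.87602738 -0.27934343 -0.05350515] [ 0.7837414   0.3965868  -0.75795787  1.79779805  0.30815415  1.06848357
 -1.58204935]
```

Emit:
{"op": "step_arm", "data": {
  "commands": [
    {"travel": [0, -0.005, 0], "turn": [0, 0, 0]},
    {"travel": [0, -0.01, 0], "turn": [0, 0, 0]},
    {"travel": [0, -0.014, 0], "turn": [0, 0, 0]},
    {"travel": [0, -0.017, 0], "turn": [0, 0, 0]},
    {"travel": [0, -0.02, 0], "turn": [0, 0, 0]}
  ]
}}

```text
time: 22.35
position: [0.5633, -0.0915, 0.0814]
tool_rot: [3.139, 0.117, 0.001]
ft_force: [2.0, -3.6, 5.6]
grip_width: 0.134
grip_force: 40.0
```

Emit:
{"op": "step_arm", "data": {
  "commands": [
    {"travel": [0, -0.001, 0], "turn": [0, 0, 0]},
    {"travel": [0, -0.002, 0], "turn": [0, 0, 0]}
  ]
}}

```text
time: 22.55
position: [0.5632, -0.0896, 0.0814]
tool_rot: [-3.139, -0.117, -0.001]
ft_force: [2.0, -1.7, 5.4]
grip_width: 0.136
grip_force: 40.0
```

Emit:
{"op": "step_arm", "data": {
  "commands": [
    {"travel": [0, -0.001, 0], "turn": [0, 0, 0]},
    {"travel": [0, -0.002, 0], "turn": [0, 0, 0]}
  ]
}}

```text
time: 22.75
position: [0.5631, -0.0877, 0.0814]
tool_rot: [-3.139, -0.116, -0.001]
ft_force: [2.8, -2.1, 5.6]
grip_width: 0.137
grip_force: 40.0
```

Emit:
{"op": "step_arm", "data": {
  "commands": [
    {"travel": [0, -0.001, 0], "turn": [0, 0, 0]},
    {"travel": [0, -0.002, 0], "turn": [0, 0, 0]}
  ]
}}

```text
time: 22.95
position: [0.5629, -0.0857, 0.0814]
tool_rot: [-3.139, -0.116, -0.001]
ft_force: [2.3, -2.5, 4.7]
grip_width: 0.139
grip_force: 40.0
```

Emit:
{"op": "step_arm", "data": {
  "commands": [
    {"travel": [0, -0.001, 0], "turn": [0, 0, 0]},
    {"travel": [0, -0.002, 0], "turn": [0, 0, 0]}
  ]
}}

```text
time: 23.15
position: [0.5628, -0.0837, 0.0814]
tool_rot: [3.139, 0.116, 0.001]
ft_force: [3.4, -2.2, 5.4]
grip_width: 0.135
grip_force: 40.0
```

Emit:
{"op": "step_arm", "data": {
  "commands": [
    {"travel": [0, -0.001, 0], "turn": [0, 0, 0]},
    {"travel": [0, -0.002, 0], "turn": [0, 0, 0]}
  ]
}}

```text
time: 23.35
position: [0.5627, -0.0818, 0.0814]
tool_rot: [3.139, 0.116, 0.001]
ft_force: [2.4, -2.5, 5.3]
grip_width: 0.133
grip_force: 40.0
```

Emit:
{"op": "step_arm", "data": {
  "commands": [
    {"travel": [0, -0.001, 0], "turn": [0, 0, 0]},
    {"travel": [0, -0.002, 0], "turn": [0, 0, 0]}
  ]
}}

```text
time: 23.55
position: [0.5625, -0.0797, 0.0814]
tool_rot: [-3.139, -0.116, -0.001]
ft_force: [2.1, -2.3, 4.5]
grip_width: 0.134
grip_force: 40.0
```

Emit:
{"op": "step_arm", "data": {
  "commands": [
    {"travel": [0, -0.001, 0], "turn": [0, 0, 0]},
    {"travel": [0, -0.002, 0], "turn": [0, 0, 0]}
  ]
}}

```text
time: 23.75
position: [0.5624, -0.0778, 0.0814]
tool_rot: [-3.139, -0.116, -0.001]
ft_force: [1.9, -1.8, 5.8]
grip_width: 0.137
grip_force: 40.0
```

Emit:
{"op": "step_arm", "data": {
  "commands": [
    {"travel": [0, -0.001, 0], "turn": [0, 0, 0]},
    {"travel": [0, -0.002, 0], "turn": [0, 0, 0]}
  ]
}}

```text
time: 23.95
position: [0.5622, -0.0758, 0.0814]
tool_rot: [-3.139, -0.116, -0.001]
ft_force: [2.7, -3.0, 5.0]
grip_width: 0.134
grip_force: 40.0
```

Emit:
{"op": "step_arm", "data": {
  "commands": [
    {"travel": [0, -0.001, 0], "turn": [0, 0, 0]},
    {"travel": [0, -0.002, 0], "turn": [0, 0, 0]}
  ]
}}

```text
time: 24.15
position: [0.5621, -0.0738, 0.0814]
tool_rot: [-3.139, -0.116, -0.001]
ft_force: [2.8, -1.7, 5.1]
grip_width: 0.136
grip_force: 40.0
```

Emit:
{"op": "step_arm", "data": {
  "commands": [
    {"travel": [0, -0.001, 0], "turn": [0, 0, 0]},
    {"travel": [0, -0.002, 0], "turn": [0, 0, 0]}
  ]
}}

```text
time: 24.35
position: [0.5619, -0.0718, 0.0814]
tool_rot: [-3.139, -0.116, -0.001]
ft_force: [2.9, -3.6, 5.7]
grip_width: 0.137
grip_force: 40.0
```

Emit:
{"op": "step_arm", "data": {
  "commands": [
    {"travel": [0, -0.001, 0], "turn": [0, 0, 0]},
    {"travel": [0, -0.002, 0], "turn": [0, 0, 0]}
  ]
}}

```text
time: 24.55
position: [0.5618, -0.0698, 0.0814]
tool_rot: [-3.139, -0.116, -0.001]
ft_force: [3.4, -3.1, 4.4]
grip_width: 0.131
grip_force: 40.0
```

Emit:
{"op": "step_arm", "data": {
  "commands": [
    {"travel": [0, -0.001, 0], "turn": [0, 0, 0]},
    {"travel": [0, -0.002, 0], "turn": [0, 0, 0]}
  ]
}}

```text
time: 24.75
position: [0.5616, -0.0678, 0.0814]
tool_rot: [-3.139, -0.116, -0.001]
ft_force: [2.6, -2.3, 5.8]
grip_width: 0.138
grip_force: 40.0
```

Emit:
{"op": "step_arm", "data": {
  "commands": [
    {"travel": [0, -0.001, 0], "turn": [0, 0, 0]},
    {"travel": [0, -0.002, 0], "turn": [0, 0, 0]}
  ]
}}

```text
time: 24.95
position: [0.5615, -0.0655, 0.0814]
tool_rot: [-3.139, -0.116, -0.001]
ft_force: [2.9, -0.9, 4.9]
grip_width: 0.139
grip_force: 40.0
```

Emit:
{"op": "step_arm", "data": {
  "commands": [
    {"travel": [0, -0.0005, 0], "turn": [0, 0, 0]},
    {"travel": [0, -0.001, 0], "turn": [0, 0, 0]}
  ]
}}

```text
time: 25.15
position: [0.5613, -0.0637, 0.0814]
tool_rot: [-3.138, -0.117, -0.001]
ft_force: [1.5, 0.6, 5.2]
grip_width: 0.137
grip_force: 40.0
```

Emit:
{"op": "step_arm", "data": {
  "commands": [
    {"travel": [0, -0.0005, 0], "turn": [0, 0, 0]},
    {"travel": [0, -0.001, 0], "turn": [0, 0, 0]}
  ]
}}

```text
time: 25.35
position: [0.5612, -0.0618, 0.0814]
tool_rot: [-3.137, -0.118, -0.001]
ft_force: [0.6, 2.1, 5.1]
grip_width: 0.132
grip_force: 40.0
```

Emit:
{"op": "step_arm", "data": {
  "commands": [
    {"travel": [0, -0.0005, 0], "turn": [0, 0, 0]},
    {"travel": [0, -0.0005, 0], "turn": [0, 0, 0]}
  ]
}}

```text
time: 25.55
position: [0.561, -0.0596, 0.0814]
tool_rot: [-3.135, -0.12, -0.001]
ft_force: [1.7, 5.3, 4.6]
grip_width: 0.136
grip_force: 40.0
```

Emit:
{"op": "step_arm", "data": {
  "commands": [
    {"travel": [0, -0.0005, 0], "turn": [0, 0, 0]},
    {"travel": [0, -0.0005, 0], "turn": [0, 0, 0]}
  ]
}}

```text
time: 25.75
position: [0.561, -0.0591, 0.0814]
tool_rot: [-3.135, -0.12, -0.001]
ft_force: [1.2, 4.0, 5.1]
grip_width: 0.134
grip_force: 40.0
```

Emit:
{"op": "step_arm", "data": {
  "commands": [
    {"travel": [0, -0.0005, 0], "turn": [0, 0, 0]},
    {"travel": [0, -0.001, 0], "turn": [0, 0, 0]}
  ]
}}

```text
time: 25.95
position: [0.561, -0.0589, 0.0814]
tool_rot: [-3.136, -0.12, -0.001]
ft_force: [1.6, 2.0, 5.4]
grip_width: 0.133
grip_force: 40.0
```

Emit:
{"op": "step_arm", "data": {
  "commands": [
    {"travel": [0, -0.0005, 0], "turn": [0, 0, 0]},
    {"travel": [0, -0.0005, 0], "turn": [0, 0, 0]}
  ]
}}

```text
time: 26.15
position: [0.561, -0.0588, 0.0814]
tool_rot: [-3.137, -0.119, -0.001]
ft_force: [1.7, 3.1, 5.0]
grip_width: 0.135
grip_force: 40.0
```

```bash
python3 - <<'E'
from h import *
go((.5612,-.058,.0814),-85.7)
E
```

```text
[ 0.561  -0.0588  0.0814] [1.7 3.1 5. ] 26.15 -> [ 0.0003 -0.0008  0.    ] [-0.15 -0.04  0.05]
```

The slide jumped about 3 mm ahead of the command and stopped, so the ball has dropped in. I'll bring the command up to it until the push is near zero.

Emit:
{"op": "step_arm", "data": {
  "commands": [
    {"travel": [0, -0.0005, 0], "turn": [0, 0, 0]},
    {"travel": [0, -0.001, 0], "turn": [0, 0, 0]}
  ]
}}

```text
time: 26.35
position: [0.561, -0.0586, 0.0814]
tool_rot: [-3.138, -0.118, -0.001]
ft_force: [2.1, 0.0, 5.1]
grip_width: 0.138
grip_force: 40.0
```

Emit:
{"op": "step_arm", "data": {
  "commands": [
    {"travel": [0, -0.0005, 0], "turn": [0, 0, 0]},
    {"travel": [0, -0.0005, 0], "turn": [0, 0, 0]}
  ]
}}

```text
time: 26.55
position: [0.561, -0.0585, 0.0814]
tool_rot: [-3.138, -0.118, -0.001]
ft_force: [3.3, -0.3, 5.3]
grip_width: 0.135
grip_force: 40.0
```

Emit:
{"op": "step_arm", "data": {
  "commands": [
    {"travel": [0, 0, 0], "turn": [0, 0, 0]},
    {"travel": [0, 0, 0], "turn": [0, 0, 0]}
  ]
}}

```text
time: 26.75
position: [0.561, -0.0585, 0.0814]
tool_rot: [-3.138, -0.118, -0.001]
ft_force: [2.4, 1.3, 4.9]
grip_width: 0.135
grip_force: 40.0
```

Emit:
{"op": "step_arm", "data": {
  "commands": [
    {"travel": [0, -0.0005, 0], "turn": [0, 0, 0]},
    {"travel": [0, -0.0005, 0], "turn": [0, 0, 0]}
  ]
}}

```text
time: 26.95
position: [0.5609, -0.0585, 0.0814]
tool_rot: [-3.138, -0.117, -0.001]
ft_force: [2.3, 0.5, 5.4]
grip_width: 0.132
grip_force: 40.0
```

Emit:
{"op": "step_arm", "data": {
  "commands": [
    {"travel": [0, -0.0005, 0], "turn": [0, 0, 0]},
    {"travel": [0, -0.0005, 0], "turn": [0, 0, 0]}
  ]
}}

```text
time: 27.15
position: [0.561, -0.0584, 0.0814]
tool_rot: [-3.139, -0.117, -0.001]
ft_force: [2.8, -1.7, 4.9]
grip_width: 0.135
grip_force: 40.0
```

Emit:
{"op": "step_arm", "data": {
  "commands": [
    {"travel": [0, -0.0005, 0], "turn": [0, 0, 0]},
    {"travel": [0, -0.0005, 0], "turn": [0, 0, 0]}
  ]
}}

```text
time: 27.35
position: [0.561, -0.0583, 0.0814]
tool_rot: [-3.139, -0.117, -0.001]
ft_force: [1.5, -2.3, 4.5]
grip_width: 0.131
grip_force: 40.0
```

Emit:
{"op": "step_arm", "data": {
  "commands": [
    {"travel": [0, -0.0005, 0], "turn": [0, 0, 0]},
    {"travel": [0, -0.001, 0], "turn": [0, 0, 0]}
  ]
}}

```text
time: 27.55
position: [0.5609, -0.0582, 0.0814]
tool_rot: [3.138, 0.116, 0.001]
ft_force: [2.5, -4.3, 5.4]
grip_width: 0.136
grip_force: 40.0
```

Emit:
{"op": "step_arm", "data": {
  "commands": [
    {"travel": [0, -0.0005, 0], "turn": [0, 0, 0]},
    {"travel": [0, -0.0005, 0], "turn": [0, 0, 0]}
  ]
}}

```text
time: 27.75
position: [0.5609, -0.058, 0.0814]
tool_rot: [3.138, 0.115, 0.001]
ft_force: [3.2, -3.8, 4.3]
grip_width: 0.132
grip_force: 40.0
```

Emit:
{"op": "step_arm", "data": {
  "commands": [
    {"travel": [0, 0, 0], "turn": [0, 0, 0]},
    {"travel": [0, 0, 0], "turn": [0, 0, 0]}
  ]
}}

```text
time: 27.95
position: [0.5609, -0.058, 0.0814]
tool_rot: [3.138, 0.115, 0.001]
ft_force: [2.9, -4.8, 5.0]
grip_width: 0.134
grip_force: 40.0
```

With a 4.5 N forward push the slide doesn't advance, so the notch is holding it. I'll ease back to near-zero push.

Emit:
{"op": "step_arm", "data": {
  "commands": [
    {"travel": [0, 0.001, 0], "turn": [0, 0, 0]},
    {"travel": [0, 0.002, 0], "turn": [0, 0, 0]},
    {"travel": [0, 0.002, 0], "turn": [0, 0, 0]},
    {"travel": [0, 0.002, 0], "turn": [0, 0, 0]}
  ]
}}

```text
time: 28.35
position: [0.5609, -0.0581, 0.0814]
tool_rot: [-3.139, -0.117, -0.001]
ft_force: [2.4, -1.2, 5.3]
grip_width: 0.133
grip_force: 40.0
```

```bash
python3 - <<'E'
from h import *
go((.5612,-.0585,.0814),-85.7)
d=np.array([-.0749,.9972,0]);print((ctrl.get_state()["position"]-[.5702,-.1854,.0815])@d)
for n in("top","side"): cv2.imwrite(f"pics/{n}9.png",ctrl.get_image(n)[:,:,::-1])
a=cv2.imread("pics/top9.png")[90:290,60:400];b=cv2.imread("pics/side9.png")[100:360,180:380]
cv2.imwrite("pics/end.png",np.hstack([cv2.resize(a,(476,280)),cv2.resize(b,(215,280))]))
E
```

```text
[ 0.5609 -0.0581  0.0814] [ 2.4 -1.2  5.3] 28.35 -> [ 0.0003  0.0004 -0.    ] [-0.04 -0.04 -0.02]
0.12759837867430962
```

View pics/end.png

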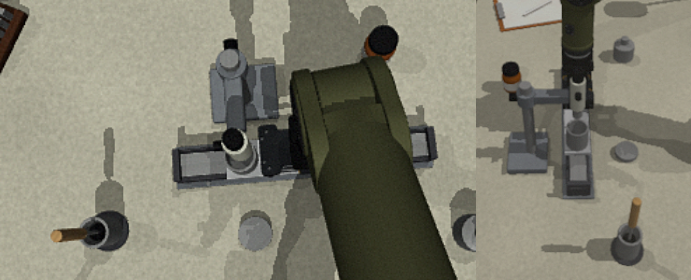

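The final views show the cup under the tube, the brush upright in its stand at (635,215), and the weight, disc and jar where they were. The gripper still holds the tab. Handing in.

```bash
python3 -c "
from bench import ctrl
print(ctrl.close_job())"
```

```text
the job is handed in; nothing more can be done
None
```

I brushed the cup down to the bottom, up about 40 mm and down again, put the brush back in its stand, and pushed the slide until the ball dropped into its notch; the job is handed in at about 28 s with the tab still gripped, and no verdict came back.

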